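Release the ratcheted tub clamp at a drinks stall

TASK

The lidded tub of coconut mix is still clamped down for transport. Throw the pawl handle beside the toothed wheel over to its other side so that the pawl is off the teeth, then turn the knob back (clockwise seen from above) until the hold-down bar is off the tub lid and back at its stop post. Leave the pawl thrown off.

Things in the scene. Friction and masses are not known exactly. Their poses are not given: they have to be found in the camera images.
- pawl (a joint): Ratchet pawl on a level pin, rad. 0 to 0.25: engaged, nose in the teeth, ball handle leaning some 40 degrees; knob can only click on anticlockwise (from above), 20 degrees a tooth. Grows as the handle is thrown over. Upright at 0.70; no spring, top-heavy: it falls to the side it leans to. 1.4: at the far stop, leaning 40 degrees the other way, nose clear. Moving it takes under 2 N.
- pawl_ball (a point): Centre of the black 24 mm ball on the pawl handle, an 8 mm rod, 75 mm from the pin, which is 118 mm above the table. Engaged, it is 173 to 186 mm up; 193 at the top. x points to the side the engaged handle leans to, y along the pin. Throw it towards -x: pushed past the pin (48 mm on) it falls the rest, 96 mm in all. Swing passes 85 mm beside the knob's axis; 30 mm free round it.
- holdbar (a joint): Angle of knob, toothed wheel and hold-down bar, which turn as one on an upright axis, rad. 0: the flat steel bar lies at its stop post, clear of the tub, and can go no lower; grows anticlockwise from above; above 0.5 the bar lies over the tub's lid. Stays where it is left. With the pawl off it turns at about 0.06 N m.
- knob_grip (a point): Centre of the black T knob above the toothed wheel, on the turning axis, 172 mm above the table: 56 mm long, 18 wide, 38 tall; grip it across the 18 mm. z up; x along its length, the way the hold-down bar points. Below it lies the bar, 20 mm wide, reaching 140 mm from the axis, top 130 mm above the table. The wheel is 116 mm across, its teeth up to 106 mm above the table.

How it is judged:
On the way:
1. the pawl is thrown off the teeth while the bar is still over the tub (value of joint pawl above 1.1 rad and value of joint holdbar above 0.5 rad), for 0.2 s.
At the end, for the whole second after the job is handed in: The pawl is thrown off (its joint above 1.1 rad) and the hold-down bar is back within 0.2 rad (11 degrees) of its stop post, at rest (value of joint pawl above 1.1 rad and value of joint holdbar below 0.2 rad and velocity of joint holdbar between -0.1 and 0.1 rad/s); the robot touches nothing.
It also fails if it takes over 40 s, if anything falls off the work surface, if the arm or the gripper's body presses on something with over 40 N, if the wrist force passes 120 N, or if a joint passes its speed limit or range.

ROBOT

A 6-joint arm with a two-finger parallel gripper is mounted at the origin on the work surface. World frame = base frame: x ahead of the robot, y to its left, z up, the work surface at z = 0. Lengths are in m, angles in rad, forces in N, time in s.
With the tool pointing down it reaches from about 0.275 to 0.75 m from the base axis. Payload 10.2 kg.
Tool frame: the origin (TCP) lies at the very end of the fingers, on their centre line; the grasp point (between the pads) lies 19 mm behind it; z points along the fingers, y is the direction in which the jaws open and shut (so a half turn about z gives the same grasp; the last joint's range is limited). The gripper opens to 88 mm and grips with 3 to 60 N. Pads are 18 mm wide; open, the fingers measure 123 mm over their backs; the gripper's body (75 mm by 187 mm) begins 45 mm behind the grasp point.
Start: joints at [-1.506, 0.313, 1.498, -0, 1.331, -0.223], TCP at [0.149, -0.503, 0.239] pointing down, gripper open.
Joint ranges: [-2.94, 2.94], [-0.97, 2.17], [0.19, 2.56], [-1.23, 4.37], [0.02, 3.11], [-2.88, 2.88]. Speed limits (rad/s): [2.39, 2.39, 3.01, 3.14, 3.14, 3.14].

INTERFACE

Orientations are given as a rotation vector (axis times angle).
In Python, from bench import env gives the robot as it stands. The module is installed in compiled form; this text tells all that it offers.
- The arm moves only by the tool jog_arm, never from a script. Its argument "targets" is a list of rows, each a list of 7 numbers: the finger opening in m, from 0 to 0.0881, then the shift along the tool's x, y, z in m, then the turn, a rotation vector about the tool's x, y, z in degrees. A call has exactly 10 rows; each row shifts and turns the commanded pose from where the row before left it, along the tool's axes as they then stand; what a row does not reach is not made up. A row lasts 1/10 s, in which the tool goes at most 50 mm and 8.59 degrees, less where a joint would pass 70% of its speed; a pose out of reach is approached as far as the arm can. A call with a gripper value outside its range is refused whole. The fingers move at their own pace and stop on an object; "grip_force" is the grip in N (left out, the last holds). Time passes only in rows, so rows that do not move let the fingers close, or fill a call up. It gives the time, the measured TCP pose, the force and the opening at its end, in the units of the state.
- env.sense(): the state, without advancing time (a new reading comes with each control period).
- env.snapshot(name): name is "scene" or "top" or "wrist"; returns (picture, depth): 400x640x3 uint8, blue, green, red; 400x640 float32, m along the optical axis (not along the pixel's ray), 0 where there is no reading.
- env.calibration(name): a dict with "camera_matrix" (3x3 intrinsics, pixels), "rvec" (rotation vector, rad) and "tvec" (3), from world to camera coordinates, as OpenCV has them. Camera axes: x right, y down, z forward; pixel columns grow to the right and rows downward; lengths in m; the calibration is good to about 2 mm. The wrist camera is an equidistant fisheye: a pixel r from the principal point sees the ray r / f radians off the axis. A picture is of the moment at which its call begins: read the wrist's pose just before it. calibration takes no time and is no camera call; for the wrist camera it gives the pose at the moment of the call.
- env.job_done(): hands the job in, once; it reports no verdict.
The state is a dict: "time_s": time; "joint_positions": joint angles; "joint_velocities": joint speeds; "tau": joint torques, N m; "ee_pos": TCP position; "tool_rot": TCP orientation; "ft_force": force on the tool from outside, world axes, zero at the start; "moment": the same for the moment, N m; "width": finger opening in m.
Only numpy, scipy, OpenCV 4.12 (cv2) and the standard library are available. Lean on these libraries where they do the work, as an engineer would, in place of code of your own. Each camera call takes 0.05 s, during which the arm holds its last target.

## Working session

There is one attempt and no reset: what is moved stays moved. The work goes in short steps, Python scripts to look and compute and a tool call to move; the robot and the scene stay as the last step left them, time stands still between calls to the robot, and variables do not carry over. Pictures are saved under pics/ and viewed, and the job is handed in when it is done.

Besides the shell and the picture viewer there is one more tool, called after "Call:" by a JSON object that holds its "fn" and its "kwargs", one argument or row to a line. jog_arm: Moves the arm, as the interface text tells. Its arguments: {"type":"object","properties":{"targets":{"type":"array"},"grip_force":{"type":"number"}},"required":["targets"]}

```bash
mkdir -p pics; python3 - <<'E'
from bench import env
import cv2,numpy as np
s=env.sense();print({k:np.round(v,3) for k,v in s.items()})
for n in("scene","top"):
    c=env.calibration(n);print(n,c)
    p,d=env.snapshot(n);cv2.imwrite(f"pics/{n}0.png",p);np.savez(f"pics/{n}0.npz",p=p,d=d,K=c["camera_matrix"],r=c["rvec"],t=c["tvec"])
E
```

```text
{'time_s': np.float64(0.0), 'joint_positions': array([-1.506,  0.313,  1.498, -0.   ,  1.331, -0.223]), 'joint_velocities': array([-0.001,  0.001,  0.   ,  0.003, -0.001,  0.   ]), 'tau': array([-5.0000e-03, -4.0222e+01, -2.5227e+01,  6.9000e-02,  3.5000e-02,
       -0.0000e+00]), 'ee_pos': array([ 0.149, -0.503,  0.238]), 'tool_rot': array([-3.108, -0.45 , -0.   ]), 'ft_force': array([-0.256, -0.406,  0.155]), 'moment': array([-0.027, -0.038, -0.002]), 'width': np.float64(0.088)}
scene {'camera_matrix': array([[488.58362536,   0.        , 322.38538719],
       [  0.        , 488.58362536, 193.68072276],
       [  0.        ,   0.        ,   1.        ]]), 'rvec': array([ 2.41629896,  0.90288305, -0.2665301 ]), 'tvec': array([-0.38891129, -0.26542536,  1.00787694])}
top {'camera_matrix': array([[414.1619634 ,   0.        , 326.25227948],
       [  0.        , 414.1619634 , 193.16363588],
       [  0.        ,   0.        ,   1.        ]]), 'rvec': array([ 2.11951865, -2.09564768,  0.17329586]), 'tvec': array([-0.04006277,  0.60379431,  0.71514368])}
```

View pics/scene0.png

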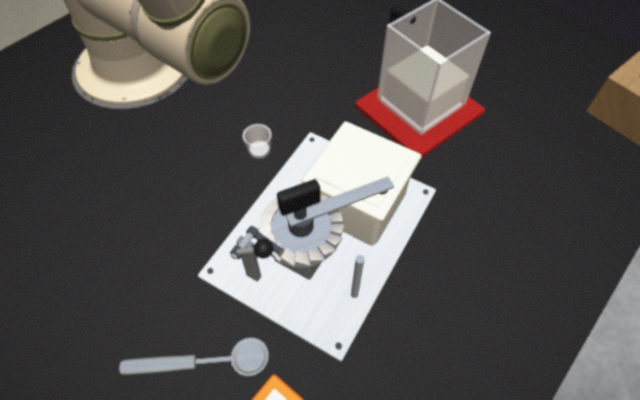

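View pics/top0.png

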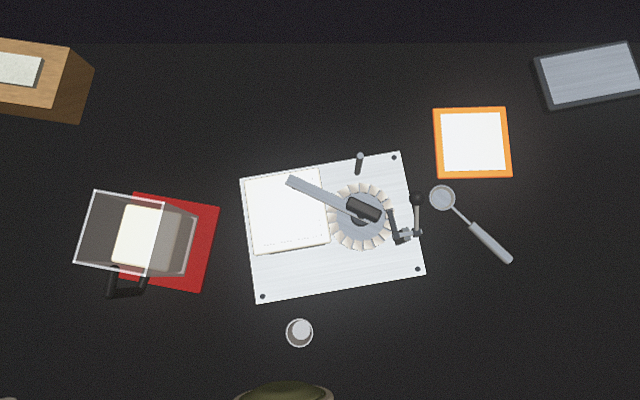

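The scene view shows the base plate, the tub, the wheel with its T knob near (300,197), the ball at (263,247) and the stop post at (358,275). In the top view the knob is at about (363,208), the ball at (417,199) and the post at (359,160). I'll zoom in and measure.

```bash
cat > h.py <<'E'
import cv2,numpy as np
def load(n):
    z=np.load(f"pics/{n}.npz");return z
def ray(z,u,v):
    R=cv2.Rodrigues(z['r'])[0];K=z['K'];d=R.T@np.linalg.inv(K)@np.array([u,v,1.]);o=-R.T@z['t'].ravel();return o,d
def onz(z,u,v,h):
    o,d=ray(z,u,v);return o+d*(h-o[2])/d[2]
def tri(zs,uvs):
    A=np.zeros((3,3));b=np.zeros(3)
    for z,(u,v) in zip(zs,uvs):
        o,d=ray(z,u,v);d/=np.linalg.norm(d);P=np.eye(3)-np.outer(d,d);A+=P;b+=P@o
    x=np.linalg.solve(A,b);return x,[cv2.projectPoints(x[None],z['r'],z['t'],z['K'],None)[0].ravel()-uv for z,uv in zip(zs,uvs)]
E
python3 - <<'E'
from h import *
a=load('scene0');b=load('top0')
cv2.imwrite('pics/s0z.png',cv2.resize(a['p'][160:310,190:420],None,fx=3.4,fy=3.4,interpolation=cv2.INTER_CUBIC))
cv2.imwrite('pics/t0z.png',cv2.resize(b['p'][140:290,270:460],None,fx=4,fy=4,interpolation=cv2.INTER_CUBIC))
for n,z,x0,x1,y0,y1 in(('s',a,200,420,160,310),('t',b,330,440,150,280)):
    g=z['p'].max(2);m=(g<45).astype('uint8');M=np.zeros_like(m);M[y0:y1,x0:x1]=m[y0:y1,x0:x1]
    k,l,st,ce=cv2.connectedComponentsWithStats(M)
    for i in range(1,k):
        if 40<st[i,4]<5000:print(n,st[i],ce[i].round(1))
E
```

```text
s [279 187  40  28 575] [299.  201.4]
s [255 240  18  17 182] [263.3 248.3]
```

View pics/s0z.png

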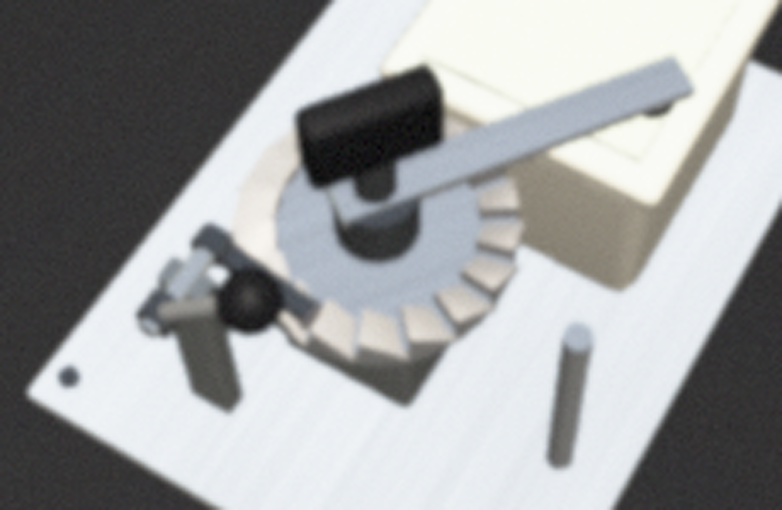

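View pics/t0z.png

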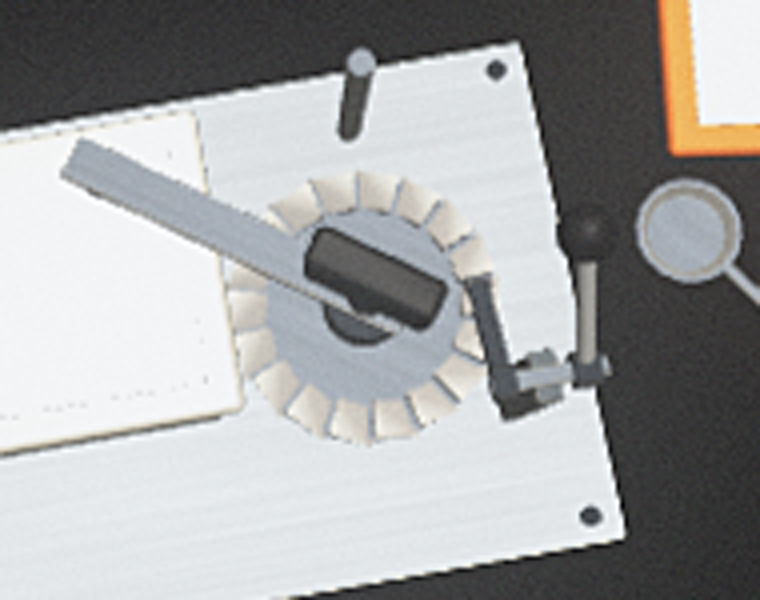

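```bash
python3 - <<'E'
from h import *
a=load('scene0');b=load('top0')
T=lambda x,y:(270+x/4,140+y/4)
S=lambda x,y:(190+x/3.4,160+y/3.4)
print('ball',tri([a,b],[(263.3,248.3),T(587,232)]), onz(b,*T(587,232),.18))
print('pinT',onz(b,*T(590,368),.118),onz(b,*T(505,382),.118))
print('pinS',onz(a,*S(150,315),.118),onz(a,*S(210,245),.118))
print('post',onz(b,*T(361,62),.13), onz(b,*T(348,132),.0))
# knob: top face depth pts
for n,z in(('t',b),('s',a)):
    d=z['d'];p=z['p'].max(2);R=cv2.Rodrigues(z['r'])[0]
    v,u=np.mgrid[0:400,0:640];ok=(d>0)&(p<75)
    P=np.linalg.inv(z['K'])@np.stack([u[ok],v[ok],np.ones(ok.sum())])*d[ok]
    W=(R.T@(P-z['t'].reshape(3,1))).T
    W=W[(abs(W[:,0]-.4)<.3)&(W[:,2]>.14)&(W[:,2]<.215)&(W[:,1]<0.05)&(W[:,1]>-.35)]
    for lab,c in(('all',W),):
        # clusters
        top=c[(c[:,2]>.184)]
        print(n,len(c),len(top),c.mean(0),top.mean(0) if len(top) else 0)
        if len(top)>5:
            r=cv2.minAreaRect((top[:,:2]*1000).astype('f4'));print(r)
# bar ends in top, z=.13
p1=onz(b,*T(72,158),.13);print('bar tip',p1)
print(onz(b,*T(395,330),.13))
E
```

```text
ball (array([ 0.57500876, -0.17830279,  0.17508086]), [array([-0.15534346,  0.02278631]), array([-0.09578694, -0.07245114])]) [ 0.5739874  -0.17750766  0.18      ]
pinT [ 0.52746199 -0.18901674  0.118     ] [ 0.52118998 -0.15342567  0.118     ]
pinS [ 0.5259677  -0.19060191  0.118     ] [ 0.52140439 -0.15376728  0.118     ]
post [ 0.6564475  -0.09277915  0.13      ] [ 0.65754262 -0.093152    0.        ]
t 816 567 [ 0.41978202 -0.0582392   0.19048589] [ 0.39079669 -0.0407782   0.19649113]
((441.013916015625, -65.78462219238281), (103.27618408203125, 354.6822509765625), 64.23900604248047)
s 2657 1571 [ 0.42858459 -0.05652755  0.18522353] [ 0.41742987 -0.05281151  0.19541409]
((365.98699951171875, -48.4559326171875), (154.2430419921875, 494.8076477050781), 73.93185424804688)
bar tip [0.61329619 0.0301423  0.13      ]
[ 0.5411295  -0.10666782  0.13      ]
```

```bash
python3 - <<'E'
from h import *
a=load('scene0');b=load('top0')
for n,z in(('t',b),('s',a)):
    d=z['d'];p=z['p'].max(2);R=cv2.Rodrigues(z['r'])[0]
    v,u=np.mgrid[0:400,0:640];ok=(d>0)&(p<75)
    P=np.linalg.inv(z['K'])@np.stack([u[ok],v[ok],np.ones(ok.sum())])*d[ok]
    W=(R.T@(P-z['t'].reshape(3,1))).T
    W=W[(abs(W[:,0]-.53)<.07)&(abs(W[:,1]+.09)<.07)&(W[:,2]>.183)&(W[:,2]<.2)]
    print(n,len(W),W.mean(0),cv2.minAreaRect((W[:,:2]*1000).astype('f4')))
T=lambda x,y:(270+x/4,140+y/4)
for q in((72,158),(80,140),(62,175),(230,250),(240,215)):print('bar',onz(b,*T(*q),.13))
e=[onz(b,*T(*q),.0)for q in((518,45),(625,535))];print('plate edge',np.degrees(np.arctan2(*(e[0]-e[1])[[1,0]])))
E
```

```text
t 127 [ 0.55323655 -0.09317003  0.18890898] ((555.847412109375, -93.82635498046875), (53.900489807128906, 17.311477661132812), 64.9039077758789)
s 540 [ 0.55972691 -0.09938407  0.19054093] ((558.4360961914062, -98.56143188476562), (52.4253044128418, 15.66430950164795), 65.56480407714844)
bar [0.61329619 0.0301423  0.13      ]
bar [0.62119757 0.02696767 0.13      ]
bar [0.60585442 0.03417124 0.13      ]
bar [ 0.57417989 -0.03769796  0.13      ]
bar [ 0.58919458 -0.04171736  0.13      ]
plate edge 10.736821758739614
```

Call:
{"fn": "jog_arm", "kwargs": {
  "targets": [
    [0,0,0,0,0,0,7.3],
    [0,0.03,-0.015,0,0,0,0],
    [0,0.03,-0.015,0,0,0,0],
    [0,0.03,-0.015,0,0,0,0],
    [0,0.03,-0.015,0,0,0,0],
    [0,0.03,-0.015,0,0,0,0],
    [0,0.03,-0.015,0,0,0,0],
    [0,0.03,-0.015,0,0,0,0],
    [0,0.03,-0.015,0,0,0,0],
    [0,0.03,-0.015,0,0,0,0]
  ],
  "grip_force": 20
}}

```text
time_s: 1.1
ee_pos: [0.3949, -0.3259, 0.2385]
tool_rot: [-3.131, -0.252, 0.0]
ft_force: [0.7, -1.0, -0.3]
width: 0.0108
```

Call:
{"fn": "jog_arm", "kwargs": {
  "targets": [
    [0,0.03,-0.015,0,0,0,0],
    [0,0.03,-0.015,0,0,0,0],
    [0,0.03,-0.015,0,0,0,0],
    [0,0.03,-0.015,0,0,0,0],
    [0,0.03,-0.015,0,0,0,0],
    [0,0.03,-0.015,0,0,0,0],
    [0,0.03,-0.015,0,0,0,0],
    [0,0.03,-0.012,0,0,0,0],
    [0,0,0,0,0,0,0],
    [0,0,0,0,0,0,0]
  ]
}}

```text
time_s: 2.1
ee_pos: [0.6121, -0.173, 0.238]
tool_rot: [-3.131, -0.253, 0.002]
ft_force: [-0.1, 1.3, 0.0]
width: 0.0003
```

```bash
python3 - <<'E'
from bench import env
import cv2,numpy as np
s=env.sense();print(s['ee_pos'],s['tool_rot'],s['width'],s['joint_positions'])
p,d=env.snapshot("scene");cv2.imwrite("pics/s1.png",p)
E
```

```text
[ 0.61211274 -0.1729673   0.23796011] [-3.13095690e+00 -2.52919018e-01  1.96363528e-03] 0.0002930763671294013 [-4.59160430e-01  5.66641444e-01  1.12278236e+00 -2.70109507e-04
  1.45346561e+00  9.50457533e-01]
```

View pics/s1.png

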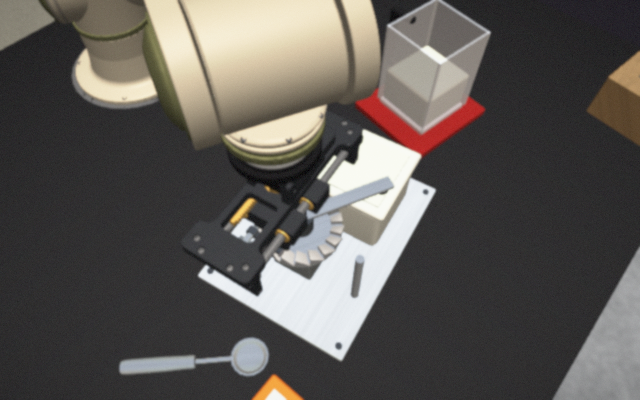

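The closed fingers are above the far side of the ball and clear of everything. I'll lower them, then push.

Call:
{"fn": "jog_arm", "kwargs": {
  "targets": [
    [0,0,0,0.012,0,0,0],
    [0,0,0,0.012,0,0,0],
    [0,0,0,0.012,0,0,0],
    [0,0,0,0.012,0,0,0],
    [0,0,0,0.012,0,0,0],
    [0,0,0,0.012,0,0,0],
    [0,0,0,0,0,0,0],
    [0,0,0,0,0,0,0],
    [0,-0.005,0,0,0,0,0],
    [0,-0.005,0,0,0,0,0]
  ]
}}

```text
time_s: 3.15
ee_pos: [0.6021, -0.1749, 0.1673]
tool_rot: [3.131, 0.252, 0.001]
ft_force: [-0.4, -0.0, 0.5]
width: 0.0005
```

Call:
{"fn": "jog_arm", "kwargs": {
  "targets": [
    [0,-0.008,0,0,0,0,0],
    [0,-0.008,0,0,0,0,0],
    [0,-0.008,0,0,0,0,0],
    [0,-0.008,0,0,0,0,0],
    [0,-0.008,0,0,0,0,0],
    [0,-0.008,0,0,0,0,0],
    [0,-0.008,0,0,0,0,0],
    [0,-0.008,0,0,0,0,0],
    [0,-0.006,0,0,0,0,0],
    [0,0,0,0,0,0,0]
  ]
}}

```text
time_s: 4.15
ee_pos: [0.5326, -0.1861, 0.1668]
tool_rot: [-3.131, -0.251, 0.0]
ft_force: [1.0, 0.0, 0.1]
width: 0.0009
```

```bash
python3 - <<'E'
from bench import env
import cv2,numpy as np
s=env.sense();print(s['ee_pos'],s['ft_force'])
p,d=env.snapshot("scene");cv2.imwrite("pics/s2.png",cv2.resize(p[160:310,190:420],None,fx=3.4,fy=3.4))
p,d=env.snapshot("wrist");cv2.imwrite("pics/w2.png",p)
E
```

```text
[ 0.5326436  -0.18612477  0.16681646] [0.99952603 0.00539897 0.10186455]
```

View pics/s2.png

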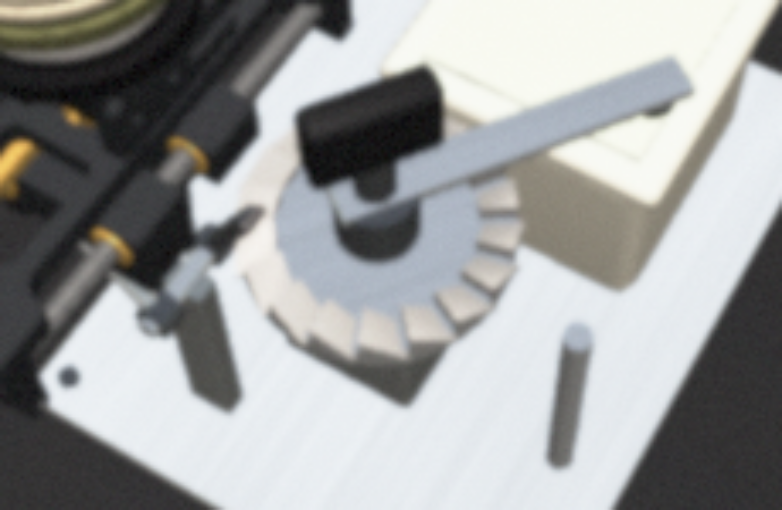

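View pics/w2.png

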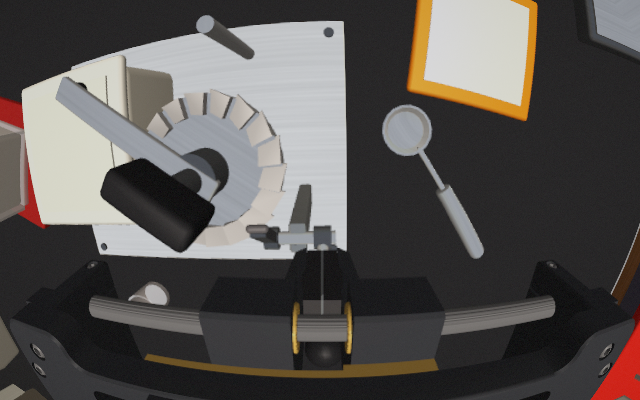

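The wrist and scene views show the nose lifted off the teeth and the handle gone over to the near side. Next I'll lift and move above the knob.

Call:
{"fn": "jog_arm", "kwargs": {
  "targets": [
    [0,0,0,-0.015,0,0,0],
    [0,0,0,-0.015,0,0,0],
    [0,0,0,-0.015,0,0,0],
    [0,0,0,-0.015,0,0,0],
    [0,0,0,-0.015,0,0,0],
    [0.055,0.0075,-0.0172,0,0,0,0],
    [0.055,0.0075,-0.0172,0,0,0,0],
    [0.055,0.0075,-0.0172,0,0,0,0],
    [0.055,0.0075,-0.0172,0,0,0,0],
    [0.055,0.0075,-0.0172,0,0,0,0]
  ]
}}

```text
time_s: 5.25
ee_pos: [0.5569, -0.0942, 0.2417]
tool_rot: [-3.131, -0.252, -0.0]
ft_force: [-0.5, -0.3, 0.8]
width: 0.0386
```

Call:
{"fn": "jog_arm", "kwargs": {
  "targets": [
    [0.055,0,0,0,0,0,-8],
    [0.055,0,0,0,0,0,-8],
    [0.055,0,0,0,0,0,-8],
    [0.055,0,0,0,0,0,-8],
    [0.055,0,0,0,0,0,-8],
    [0.055,0,0,0,0,0,-8],
    [0.055,0,0,0,0,0,-8],
    [0.055,0,0,0,0,0,0],
    [0.055,0,0,0,0,0,0],
    [0.055,0,0,0,0,0,0]
  ]
}}

```text
time_s: 6.25
ee_pos: [0.5566, -0.095, 0.2417]
tool_rot: [-2.649, -1.689, -0.0]
ft_force: [0.4, -0.2, -0.2]
width: 0.055
```

```bash
python3 - <<'E'
from bench import env
import cv2,numpy as np
s=env.sense();print(s['ee_pos'],s['tool_rot'],s['width'],s['joint_positions'])
R=cv2.Rodrigues(s['tool_rot'])[0];print('heading',np.degrees(np.arctan2(R[1,0],R[0,0])), 'toknob tool', R.T@(np.array([.556,-.095,.153])-s['ee_pos']))
for n in('top','wrist'):
    p,d=env.snapshot(n);cv2.imwrite(f"pics/{n}3.png",p)
E
```

```text
[ 0.55660983 -0.09504663  0.24170242] [-2.64900180e+00 -1.68886998e+00 -4.32001780e-06] 0.054989046907188144 [-3.76581230e-01  3.98788509e-01  1.36936466e+00  1.29341496e-05
  1.37345232e+00  5.90668094e-02]
heading 65.03906068377991 toknob tool [-0.00021613 -0.00057134  0.08870243]
```

View pics/top3.png

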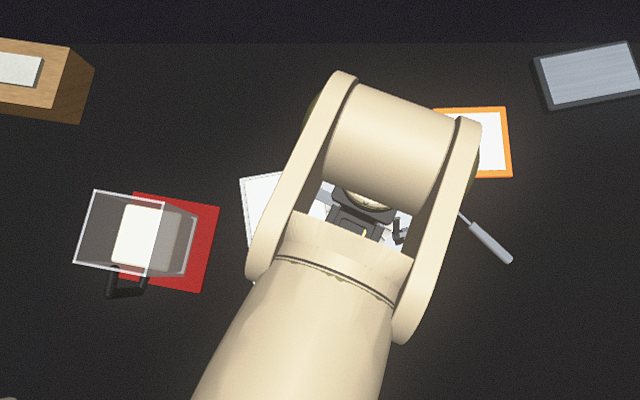

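View pics/wrist3.png

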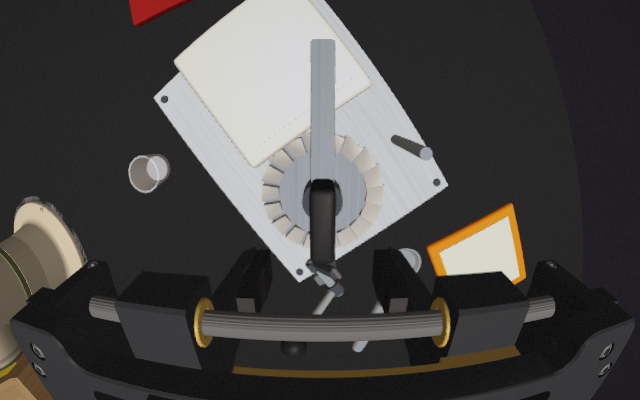

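The wrist view shows the knob centred between the fingers, the bar straight ahead over the tub, and the ball at (293,348) on the thrown side. I'll lower and grip.

Call:
{"fn": "jog_arm", "kwargs": {
  "targets": [
    [0.055,0,0,0.015,0,0,0],
    [0.055,0,0,0.015,0,0,0],
    [0.055,0,0,0.015,0,0,0],
    [0.055,0,0,0.015,0,0,0],
    [0.055,0,0,0.015,0,0,0],
    [0.055,0,0,0.014,0,0,0],
    [0.055,0,0,0,0,0,0],
    [0.0,0,0,0,0,0,0],
    [0.0,0,0,0,0,0,0],
    [0.0,0,0,0,0,0,0]
  ],
  "grip_force": 20
}}

```text
time_s: 7.35
ee_pos: [0.5568, -0.0952, 0.1535]
tool_rot: [2.646, 1.692, 0.001]
ft_force: [-0.4, 0.0, 0.4]
width: 0.0331
```

Call:
{"fn": "jog_arm", "kwargs": {
  "targets": [
    [0,0,0,0,0,0,0],
    [0,0,0,0,0,0,2],
    [0,0,0,0,0,0,4],
    [0,0,0,0,0,0,5],
    [0,0,0,0,0,0,5],
    [0,0,0,0,0,0,5],
    [0,0,0,0,0,0,5],
    [0,0,0,0,0,0,5],
    [0,0,0,0,0,0,5],
    [0,0,0,0,0,0,4]
  ]
}}

```text
time_s: 8.35
ee_pos: [0.5569, -0.0953, 0.1531]
tool_rot: [3.066, 0.68, 0.002]
ft_force: [1.9, -0.5, 0.0]
width: 0.018
```

```bash
python3 - <<'E'
from bench import env
import cv2,numpy as np
s=env.sense();R=cv2.Rodrigues(s['tool_rot'])[0];print('heading',np.degrees(np.arctan2(R[1,0],R[0,0])),s['ee_pos'],s['width'],s['ft_force'],s['moment'])
for n in('wrist',):
    p,d=env.snapshot(n);cv2.imwrite(f"pics/{n}4.png",p)
E
```

```text
heading 24.99411588100004 [ 0.55691552 -0.09531554  0.15307431] 0.017991050166678256 [ 1.89792851 -0.50881254  0.01756778] [-0.18165112 -0.24569463  0.1527754 ]
```

View pics/wrist4.png

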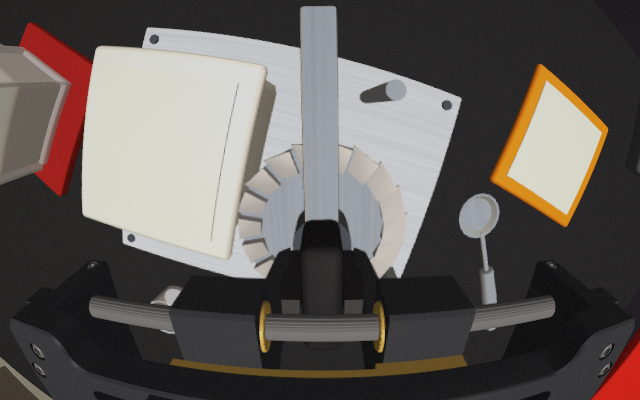

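The bar has followed the knob to heading 25°, and the post is just ahead at (395,90). I'll carry on in small steps.

Call:
{"fn": "jog_arm", "kwargs": {
  "targets": [
    [0,0,0,0,0,0,2],
    [0,0,0,0,0,0,2],
    [0,0,0,0,0,0,2],
    [0,0,0,0,0,0,2],
    [0,0,0,0,0,0,1],
    [0,0,0,0,0,0,1],
    [0,0,0,0,0,0,1],
    [0,0,0,0,0,0,1],
    [0,0,0,0,0,0,0],
    [0,0,0,0,0,0,0]
  ]
}}

```text
time_s: 9.4
ee_pos: [0.5569, -0.0953, 0.1531]
tool_rot: [3.12, 0.361, 0.002]
ft_force: [3.7, -2.3, 1.3]
width: 0.0179
```

```bash
python3 - <<'E'
from bench import env
import cv2,numpy as np
s=env.sense();R=cv2.Rodrigues(s['tool_rot'])[0];print('heading',np.degrees(np.arctan2(R[1,0],R[0,0])),s['ee_pos'],s['width'],s['ft_force'],s['moment'])
for n in('wrist',):
    p,d=env.snapshot(n);cv2.imwrite(f"pics/{n}5.png",p)
E
```

```text
heading 13.197933554103713 [ 0.55689804 -0.09534177  0.15306185] 0.017946078697552825 [ 3.73289647 -2.34258152  1.28028007] [-0.43763249 -0.70173269 -0.00101088]
```

View pics/wrist5.png

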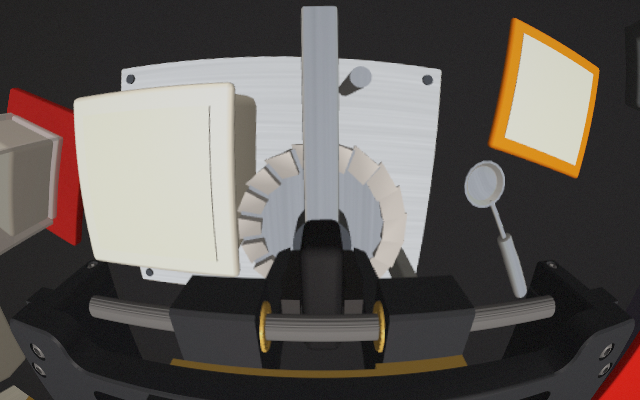

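There is still a gap of about 10 px, roughly 5 mm, between the bar and the post. I'll close it gently.

Call:
{"fn": "jog_arm", "kwargs": {
  "targets": [
    [0,0,0,0,0,0,1],
    [0,0,0,0,0,0,1],
    [0,0,0,0,0,0,0.5],
    [0,0,0,0,0,0,0.5],
    [0,0,0,0,0,0,0],
    [0,0,0,0,0,0,0],
    [0,0,0,0,0,0,0],
    [0,0,0,0,0,0,0],
    [0,0,0,0,0,0,0],
    [0,0,0,0,0,0,0]
  ]
}}

```text
time_s: 10.45
ee_pos: [0.5569, -0.0953, 0.153]
tool_rot: [3.128, 0.279, 0.002]
ft_force: [3.8, -2.6, 2.0]
width: 0.0181
```

```bash
python3 - <<'E'
from bench import env
import cv2,numpy as np
s=env.sense();R=cv2.Rodrigues(s['tool_rot'])[0];print('heading',np.degrees(np.arctan2(R[1,0],R[0,0])),s['ee_pos'],s['width'],s['ft_force'],s['moment'])
for n in('wrist',):
    p,d=env.snapshot(n);cv2.imwrite(f"pics/{n}6.png",cv2.resize(p[0:130,240:440],None,fx=4,fy=4))
E
```

```text
heading 10.203622736969109 [ 0.55687465 -0.09533623  0.15303475] 0.018101431585352434 [ 3.83722755 -2.59825425  1.97263805] [-0.41314046 -0.70663948  0.00132044]
```

View pics/wrist6.png

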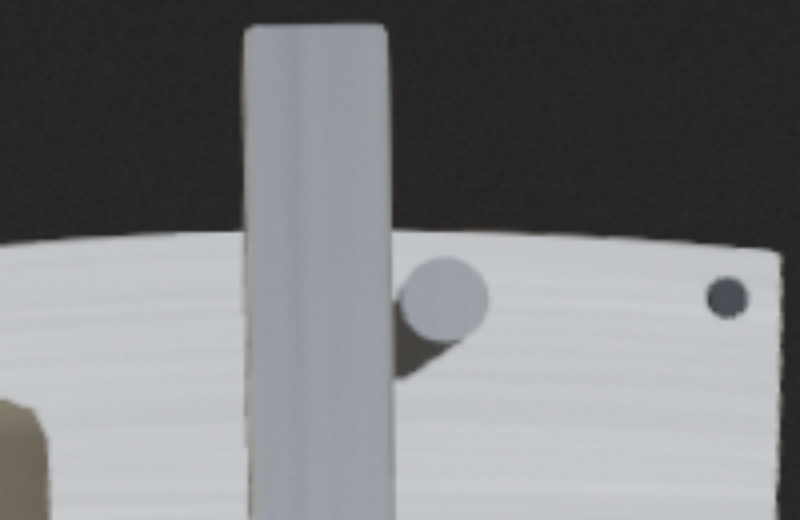

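The bar is within 1–2 mm of the post. I'll nudge it slightly, release and lift.

Call:
{"fn": "jog_arm", "kwargs": {
  "targets": [
    [0,0,0,0,0,0,0.7],
    [0,0,0,0,0,0,0],
    [0.045,0,0,0,0,0,0],
    [0.045,0,0,0,0,0,0],
    [0.045,0,0,0,0,0,0],
    [0.045,0,0,0,0,0,0],
    [0.045,0,0,-0.005,0,0,0],
    [0.045,0,0,-0.015,0,0,0],
    [0.045,0,0,-0.02,0,0,0],
    [0.045,0,0,-0.02,0,0,0]
  ]
}}

```text
time_s: 11.5
ee_pos: [0.5564, -0.095, 0.2137]
tool_rot: [-3.131, -0.26, 0.0]
ft_force: [-0.4, -0.4, 0.0]
width: 0.0449
```

Call:
{"fn": "jog_arm", "kwargs": {
  "targets": [
    [0.045,0,0,-0.03,0,0,0],
    [0.045,0,0,-0.03,0,0,0],
    [0.045,-0.02,0,-0.02,0,0,0],
    [0.045,-0.03,0,0,0,0,0],
    [0.045,-0.03,0,0,0,0,0],
    [0.045,-0.03,0,0,0,0,0],
    [0.045,-0.02,0,0,0,0,0],
    [0.045,0,0,0,0,0,0],
    [0.045,0,0,0,0,0,0],
    [0.045,0,0,0,0,0,0]
  ]
}}

```text
time_s: 12.5
ee_pos: [0.429, -0.1165, 0.2928]
tool_rot: [-3.131, -0.26, -0.0]
ft_force: [1.1, 0.2, 0.1]
width: 0.045
```

```bash
python3 - <<'E'
from bench import env
import cv2,numpy as np
s=env.sense();print(s['ee_pos'],s['width'],s['ft_force'],s['moment'],s['time_s'])
for n in('wrist','scene'):
    p,d=env.snapshot(n);cv2.imwrite(f"pics/{n}7.png",p)
E
```

```text
[ 0.42902818 -0.11645878  0.29277071] 0.04495140522652022 [1.10263768 0.24653936 0.06090555] [-0.01346632  0.00016302 -0.01919461] 12.5
```

View pics/wrist7.png

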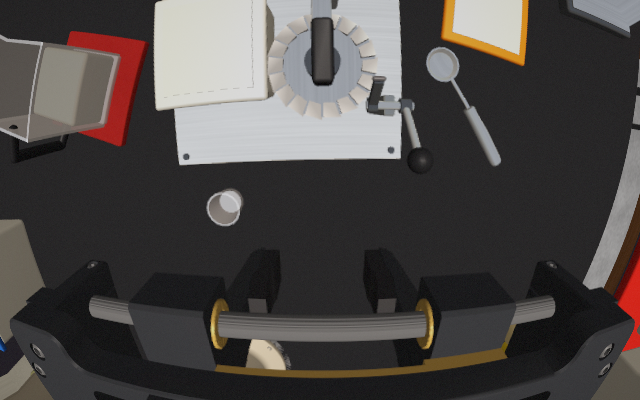

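View pics/scene7.png

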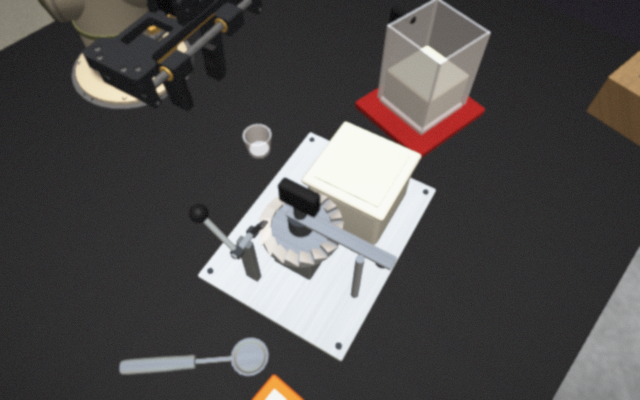

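The scene view shows the ball at (199,213) on the thrown side with the nose clear. The bar rests at the post at (360,260), off the tub, and the gripper is clear.

```bash
python3 -c "
from bench import env
env.job_done();print(env.sense()['time_s'])"
```

```text
the job is handed in; nothing more can be done
the job is handed in; nothing more can be done
```

The pawl is thrown off, the hold-down bar is back at its stop post clear of the tub, and I handed the job in after about 12.6 s.

- **Pawl:** I pushed the ball over towards the robot with closed fingers while the bar was still over the tub. The wrist views then showed the nose off the teeth and the handle on the far side. It was still there in the last scene picture.
- **Bar:** I gripped the knob across its 18 mm and turned it about 56° clockwise. The last close view of the post was before a final 0.7° nudge and showed a gap of 1–2 mm, about 1°. The moment reading there gave no sign of the bar touching the post. In the last scene picture the bar is at the post.
- **Gripper:** It ended about 0.13 m back from the knob and 0.29 m up, touching nothing. Wrist forces stayed at about 5 N or less in every reading.

No check failed or disagreed. I read the joint angles only from pictures and tool headings, because the state does not report them.

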